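Shake up a settled foundation bottle on the hand-cranked shaker

TASK

Stand the foundation bottle in the cup of the little hand-cranked shaker and let go of it, then take the crank's knob and turn it two full turns clockwise as seen from above, bringing the crank back to where it started, and let go. Each turn has a heavy part where the spring pushes back and then tries to run ahead: go through it at an even, unhurried pace, always slower than one turn a second, never letting the crank kick back or spring ahead, and follow the knob's own circle gently, without wrenching the knob inwards or outwards along the crank arm (its throw differs each time). Leave the other cosmetics where they are.

Things in the scene. Friction and masses are not known exactly. Their poses are not given: they have to be found in the camera images.
- bottle_mid (a point): The foundation bottle, loose, upright: round amber glass 34 mm in diameter and 78 mm high, a short shoulder, then a black cap 25 mm in diameter; 108 mm high overall, about 0.13 kg (varies). The point is on its axis, 54 mm above its underside; z points up the bottle.
- cup (a point): Inside floor of the shaker's cup, at its centre: where the bottle's underside must stand. The cup is a black upright tube of 47 mm outer and 38 mm inner diameter, 33 mm deep from rim to this floor; the floor is 53 mm above the table and the rim 86 mm. It rides on a sprung carriage, which the crank drives 44 mm outwards (away from the hub) and back once in each turn.
- hub (a point): Point on the crank's vertical axis, 141 mm above the table, level with the middle of the knob. The shaker is bolted down and never moves (grey base 120 by 360 mm); its place and yaw differ each time. Its y axis points from the hub to the cup (173 mm away when the carriage is home), z up.
- crank (a joint): Crank angle in rad, within 0.25 of 0 at the start; grows clockwise seen from above and counts on past each turn (two turns: 12.57). At 0 the arm points along -x of the hub and the carriage is home. The spring resists with up to 6 N at the knob near 2 rad, then pushes ahead with up to 9 N near 4.2 rad. Friction, 1 to 2 N, holds the crank within about 0.4 rad of home.
- crank_arm (a point): Turns with the crank: point on its axis at the top of the flat steel arm, 109 mm above the table; -x points along the arm (22 mm wide, 104 mm long). On the arm stands the upright knob at a distance from the axis (the throw) that is clamped at a different value each time, anywhere from 58 to 82 mm: it is not reported and must be felt or seen.
- give (a joint): How far the knob is pushed along the crank arm from its rest, in m: 0 unloaded, positive away from the hub; 1 mm for each 6 N, over 2.5 mm it is wrenched. The knob is a wooden cylinder 24 mm in diameter, 118 to 164 mm above the table, and spins freely, so it can be held without turning the hand. Under it is a block 22 by 18 mm, top at 116 mm.
- brush_jar: Bystander: glass jar 72 mm wide with make-up brushes up to 180 mm high. Origin at the centre of its underside.
- lipstick: Bystander: open lipstick standing up, 21 mm in diameter, 74 mm high. Origin at the centre of its underside.
- compact: Bystander: closed round powder compact, 72 mm in diameter, 14 mm high. Origin at the centre of its underside.
There are look-alikes about, which are no part of the job. Of the things that look like the part that bears bottle_mid, the smallest one is meant.

How it is judged:
On the way, in this order (a step that is already met when the one before it is completed fails the run):
1. the bottle stands in the cup, let go, before the crank is turned (horizontal distance between bottle_mid and cup below 0.008 m and z of bottle_mid in the frame of cup below 0.058 m and angle between bottle_mid's own z axis and vertical below 0.15 rad and contact force between the fingers and bottle below 0.1 N and value of joint crank below 0.5 rad), for 0.2 s.
2. the first full turn is done with the bottle in the cup (horizontal distance between bottle_mid and cup below 0.008 m and z of bottle_mid in the frame of cup below 0.058 m and angle between bottle_mid's own z axis and vertical below 0.15 rad and value of joint crank between 5.98319 and 7.78319 rad), for 0.02 s.
3. the second full turn is done with the bottle in the cup (horizontal distance between bottle_mid and cup below 0.008 m and z of bottle_mid in the frame of cup below 0.058 m and angle between bottle_mid's own z axis and vertical below 0.15 rad and value of joint crank above 12.1664 rad), for 0.2 s.
At the end, for the whole second after the job is handed in: The bottle stands on the cup's floor, upright (within 0.15 rad, 8 mm of centre, at most 4 mm off the floor), and the crank rests two full turns on from home, within 0.45 rad (horizontal distance between bottle_mid and cup below 0.008 m and z of bottle_mid in the frame of cup below 0.058 m and angle between bottle_mid's own z axis and vertical below 0.15 rad and value of joint crank between 12.1164 and 13.0164 rad and velocity of joint crank between -0.05 and 0.05 rad/s and linear speed of bottle below 0.02 m/s); the robot touches nothing.
It fails at once if the crank goes faster than one turn a second (velocity of joint crank above 6.28 rad/s).
It fails at once if the crank kicks back once it is under way (velocity of joint crank below -1 rad/s and value of joint crank above 0.6 rad).
It fails at once if the crank is turned well past two turns (value of joint crank above 13.3664 rad).
It fails at once if the knob is wrenched along the crank arm with more than 15 N (2.5 mm of give) (value of joint give above 0.0025 m or value of joint give below -0.0025 m).
It fails at once if the brush jar, lipstick or compact is moved more than 25 mm (distance of any of brush_jar, lipstick, compact from where it was at the start of the episode above 0.025 m).
It also fails if it takes over 72 s, if anything falls off the work surface, if the arm or the gripper's body presses on something with over 40 N, if the wrist force passes 120 N, or if a joint passes its speed limit or range.

ROBOT

A 6-joint arm with a two-finger parallel gripper is mounted at the origin on the work surface. World frame = base frame: x ahead of the robot, y to its left, z up, the work surface at z = 0. Lengths are in m, angles in rad, forces in N, time in s.
With the tool pointing down it reaches from about 0.2 to 0.875 m from the base axis. Payload 3.4 kg.
Tool frame: the origin (TCP) lies on the front face of the gripper's body, between the roots of the fingers; the fingertips stand 97 mm ahead of it and the grasp point (between the pads) lies 78 mm ahead of it (robot.tcp_to_tips is the distance from the TCP to the fingertips, in m); z points along the fingers, y is the line along which they close (so a half turn about z gives the same grasp; the last joint's range is limited). The gripper opens to 94 mm and grips with 3 to 60 N. Pads are 16 mm wide; open, the fingers measure 119 mm over their backs; the gripper's body (75 mm by 177 mm) begins 78 mm behind the grasp point.
Start: joints at [-1.4, 0.276, 1.505, -0, 1.361, -0.121], TCP at [0.165, -0.551, 0.303] pointing down, gripper open.
Joint ranges: [-2.89, 2.89], [-0.75, 2.08], [0.22, 2.7], [-1.18, 4.32], [0.11, 2.71], [-2.7, 2.7]. Speed limits (rad/s): [2.57, 2.57, 3.14, 3.14, 3.14, 3.14].

INTERFACE

Orientations are given as a unit quaternion [w, x, y, z].
In Python, from workcell import get_obs, snapshot, camera_params, robot, silhouettes, spot_point gives the robot as it stands.
- The arm moves only by the tool servo_tool, never from a script. Its argument "motion" is one flat list of numbers, 6 for each row, row after row: the shift along the tool's x, y, z in mm, then the turn, a rotation vector about the tool's x, y, z in degrees. In form: [dx, dy, dz, ax, ay, az, dx, dy, dz, ax, ay, az, ...]. A call has 1 to 12 rows; each row is the pose to reach, as a shift and turn from the pose commanded when the call began, along the tool's axes at that moment; what a row does not reach only later rows make up. A row lasts 1/8 s, in which the tool goes at most 62.5 mm and 10.7 degrees, less where a joint would pass 70% of its speed; a pose out of reach is approached as far as the arm can. A call with a gripper value outside its range is refused whole. "jaw" is the finger opening in mm, from 0 to 94, set as the call begins (left out, the last holds). The fingers move at their own pace and stop on an object; "force" is the grip in N (left out, the last holds). Time passes only in rows, so rows that repeat a pose let the fingers close. It gives the time, the measured TCP pose, the force, the opening and the grip force at its end, in the units of the state.
- get_obs(): the state, without advancing time (a new reading comes with each control period).
- snapshot(name): name is "side" or "top" or "wrist"; returns (picture, depth): 384x512x3 uint8, red, green, blue; 384x512 float32, m along the optical axis (not along the pixel's ray), 0 where there is no reading.
- camera_params(name): a dict with "K" (3x3 intrinsics, pixels), "camera_from_world" (4x4, takes a point from world to camera coordinates); the wrist camera has in their place "tool_from_camera" (4x4, takes a point from camera to tool coordinates, whose origin is the TCP and whose axes are the flange's). Camera axes: x right, y down, z forward; pixel columns grow to the right and rows downward; lengths in m; the calibration is good to about 2 mm. A picture is of the moment at which its call begins: read the wrist's pose just before it. camera_params takes no time and is no camera call.
- robot.hand_in(): hands the job in; it is judged then, once.
Trained networks look in the newest picture that a camera, given by its name, has taken for a name from the list of things; names that differ only in an ending like _2 or _b are one class to them, and where a whole thing is asked for, a point or a joint stands for the part that bears it (a point fixed in the world has none). Each returns a list of dicts, best first, with "conf" (0 to 1); they miss things now and then, are a little off and sometimes report something else, mostly with a low value. They report only what shows in the picture. A call takes as long as a camera call. They do not tell look-alikes from the thing itself.
- silhouettes(camera, thing): "mask" (384x512 bool, what is visible of it) and "rect" ([left, top, right, bottom] in pixels, round what is visible of it).
- spot_point(camera, thing): "position" ([column, row] in pixels: a listed point, or the origin of a listed thing).
The state is a dict: "time": time; "q": joint angles; "dq": joint speeds; "joint_efforts": joint torques, N m; "tool_pos": TCP position; "tcp_rot": TCP orientation; "contact_force": force on the tool from outside, world axes, zero at the start; "wrist_torque": the same for the moment, N m; "opening": finger opening in m; "grip_force": force on a finger pad.
Only numpy, scipy, OpenCV 4.12 (cv2) and the standard library are available. Lean on these libraries where they do the work, as an engineer would, in place of code of your own. Each camera call takes 0.05 s, during which the arm holds its last target. There are 200 camera calls.

## Working session

There is one attempt and no reset: what is moved stays moved. The work goes in short steps, Python scripts to look and compute and a tool call to move; the robot and the scene stay as the last step left them, time stands still between calls to the robot, and variables do not carry over. Pictures are saved under pics/ and viewed, at most 10 in all, crops included, and the job is handed in when it is done.

Besides the shell and the picture viewer there is one more tool, called after ">>>" as a command line: name --argument value ..., lists and objects as JSON in quotes. servo_tool: Moves the arm, as the interface text tells. Its arguments: {"type":"object","properties":{"motion":{"type":"array"},"jaw":{"type":"number"},"force":{"type":"number"}},"required":["motion"]}

```bash
mkdir -p pics; ls; cat > h.py <<'E'
import numpy as np, cv2
from workcell import get_obs, snapshot, camera_params, robot, silhouettes, spot_point
from scipy.spatial.transform import Rotation as R
def Rt(o):
    q=o['tcp_rot']; return R.from_quat([q[1],q[2],q[3],q[0]]).as_matrix()
def cfw(name,o=None):
    c=camera_params(name)
    if name!='wrist': return c['K'],np.linalg.inv(np.array(c['camera_from_world']))
    T=np.eye(4);T[:3,:3]=Rt(o);T[:3,3]=o['tool_pos']
    return c['K'],T@np.array(c['tool_from_camera'])
def cloud(K,W,d):
    v,u=np.mgrid[:384,:512]; K=np.array(K)
    P=np.stack([(u-K[0,2])/K[0,0]*d,(v-K[1,2])/K[1,1]*d,d],-1)
    return P@W[:3,:3].T+W[:3,3]
def onz(K,W,px,z):
    K=np.array(K);r=W[:3,:3]@np.array([(px[0]-K[0,2])/K[0,0],(px[1]-K[1,2])/K[1,1],1.])
    return W[:3,3]+r*(z-W[2,3])/r[2]
def save(n,p): cv2.imwrite('pics/'+n,p[...,::-1])
E
python3 - <<'E'
from h import *
np.set_printoptions(precision=3,suppress=True)
o=get_obs();print(o['tool_pos'],o['tcp_rot'],o['time'])
ims=[]
for n in ['side','top']:
    p,d=snapshot(n);ims.append(p);np.savez(n+'.npz',p=p,d=d)
    K,W=cfw(n);C=cloud(K,W,d);print(n,W[:3,3])
    for t in ['bottle_mid','crank_arm','brush_jar','lipstick','compact','hub']:
        if t!='hub':
          for s in silhouettes(n,t)[:4]:
            m=s['mask']&(d>0);q=C[m]; print(n,t,round(s['conf'],2),s['rect'],m.sum(),'med',np.median(q,0),'zmax',np.percentile(q[:,2],98), np.percentile(q,5,0),np.percentile(q,95,0))
    for t,z in [('bottle_mid',.054),('cup',.053),('hub',.141),('crank_arm',.109)]:
        for s in spot_point(n,t)[:4]: print(' pt',t,round(s['conf'],2),s['position'],onz(K,W,s['position'],z))
save('a.png',cv2.resize(np.vstack(ims),None,fx=.78,fy=.78))
E
```

```text
pics
[ 0.165 -0.55   0.302] [-0.001  0.989  0.145 -0.   ] 0.0
side [0.236 0.69  0.694]
side bottle_mid 0.7 [258.2, 294.5, 285.2, 361.5] 1508 med [0.356 0.331 0.101] zmax 0.1508574327469828 [0.339 0.308 0.013] [0.376 0.339 0.15 ]
side bottle_mid 0.6 [213.0, 316.1, 235.6, 360.6] 751 med [0.434 0.365 0.073] zmax 0.10881216108939706 [0.423 0.35  0.01 ] [0.449 0.371 0.108]
side crank_arm 0.67 [239.5, 149.3, 307.1, 198.4] 738 med [ 0.509 -0.11   0.107] zmax 0.16361724202676095 [ 0.441 -0.131  0.079] [ 0.545 -0.038  0.157]
side brush_jar 0.61 [89.5, 246.1, 144.2, 334.7] 2664 med [0.647 0.364 0.079] zmax 0.17158454583027724 [0.624 0.328 0.011] [0.687 0.391 0.166]
side lipstick 0.65 [270.4, 129.3, 274.3, 149.1] 112 med [ 0.61  -0.372  0.035] zmax 0.07120328179570766 [ 0.603 -0.439  0.002] [ 0.641 -0.367  0.069]
side compact 0.84 [319.2, 148.5, 341.4, 159.2] 278 med [ 0.413 -0.385  0.015] zmax 0.018163467056479768 [ 0.384 -0.423  0.004] [ 0.442 -0.36   0.018]
 pt bottle_mid 0.9 [267.5, 328.4] [0.37  0.306 0.054]
 pt bottle_mid 0.76 [218.7, 337.7] [0.445 0.356 0.054]
 pt bottle_mid 0.75 [168.6,
[... 1267 characters left out ...]
d [ 0.464 -0.111  0.147] zmax 0.1681219723893223 [ 0.458 -0.117  0.111] [ 0.47  -0.108  0.168]
top compact 0.55 [368.2, 208.3, 389.6, 228.8] 408 med [ 0.416 -0.387  0.014] zmax 0.02004611106023526 [ 0.389 -0.416  0.007] [ 0.443 -0.36   0.019]
top compact 0.26 [120.3, 207.9, 136.4, 217.7] 166 med [0.44  0.349 0.082] zmax 0.11303557198297658 [0.427 0.341 0.021] [0.455 0.365 0.111]
 pt bottle_mid 0.8 [141.0, 235.1] [0.37  0.319 0.054]
 pt bottle_mid 0.66 [126.9, 211.1] [0.441 0.361 0.054]
 pt bottle_mid 0.6 [114.3, 182.3] [0.527 0.4   0.054]
 pt cup 0.96 [232.3, 172.6] [0.552 0.049 0.053]
 pt hub 0.66 [291.6, 172.4] [ 0.541 -0.121  0.141]
 pt crank_arm 0.59 [290.5, 177.4] [ 0.53  -0.12   0.109]
```

View pics/a.png

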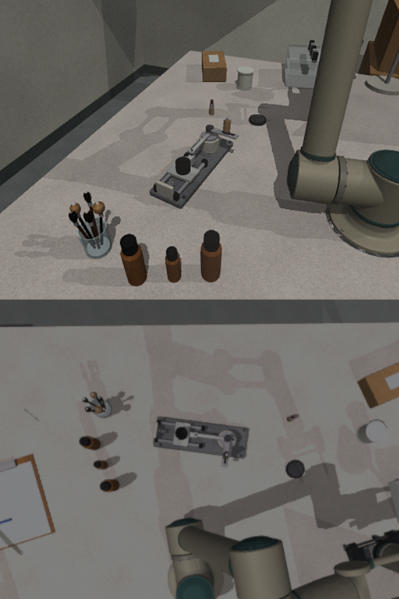

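```bash
python3 - <<'E'
from h import *
np.set_printoptions(precision=4,suppress=True)
for n in ['top','side']:
    f=np.load(n+'.npz');K,W=cfw(n);C=cloud(K,W,f['d']);
    def sel(x,y,r,a,b):
        m=(np.hypot(C[...,0]-x,C[...,1]-y)<r)&(C[...,2]>a)&(C[...,2]<b);q=C[m]
        if len(q)<6: print('few');return
        print(n,len(q),'mean',q.mean(0),'mid',(q.min(0)+q.max(0))/2,'ext',np.ptp(q,axis=0))
    sel(.441,.355,.035,.103,.12); sel(.441,.355,.035,.02,.075); sel(.553,.05,.035,.08,.095); sel(.464,-.111,.035,.155,.175); sel(.464,-.111,.035,.122,.155); sel(.54,-.12,.06,.104,.113)
p=np.load('side.npz')['p'];q=np.load('top.npz')['p']
a=cv2.resize(p[280:380,150:310],None,fx=4,fy=4,interpolation=2)[:,:400*2]
b=cv2.resize(q[150:250,90:250],None,fx=4,fy=4)
save('b.png',cv2.resize(np.vstack([a,b]),None,fx=.75,fy=.75))
E
```

```text
top 55 mean [0.4406 0.3562 0.1076] mid [0.441  0.3564 0.1083] ext [0.0202 0.0223 0.0105]
top 53 mean [0.4405 0.3445 0.0506] mid [0.4416 0.3467 0.0477] ext [0.031  0.0144 0.0541]
top 66 mean [0.5543 0.0489 0.0851] mid [0.5549 0.0495 0.0859] ext [0.0447 0.0439 0.0115]
top 24 mean [ 0.4667 -0.1131  0.1632] mid [ 0.4672 -0.1145  0.1644] ext [0.0197 0.0222 0.0164]
top 11 mean [ 0.4634 -0.1102  0.1426] mid [ 0.4638 -0.1144  0.1392] ext [0.0163 0.0233 0.0296]
top 123 mean [ 0.5094 -0.1193  0.109 ] mid [ 0.5114 -0.1214  0.1085] ext [0.0627 0.0295 0.0088]
side 160 mean [0.4388 0.3561 0.1074] mid [0.4394 0.3552 0.1071] ext [0.0247 0.0241 0.0065]
side 302 mean [0.4329 0.3662 0.0485] mid [0.4373 0.3609 0.0478] ext [0.0301 0.0231 0.0542]
side 125 mean [0.5527 0.048  0.0846] mid [0.553  0.0472 0.0844] ext [0.0464 0.0466 0.0087]
side 50 mean [ 0.4641 -0.111   0.1622] mid [ 0.4649 -0.1117  0.1625] ext [0.021  0.0153 0.0148]
side 95 mean [ 0.4633 -0.1084  0.1389] mid [ 0.4653 -0.1103  0.1385] ext [0.023  0.0151 0.0327]
side 105 mean [ 0.5063 -0.1179  0.1089] mid [ 0.5105 -0.1243  0.1085] ext [0.0595 0.0326 0.0089]
```

View pics/b.png

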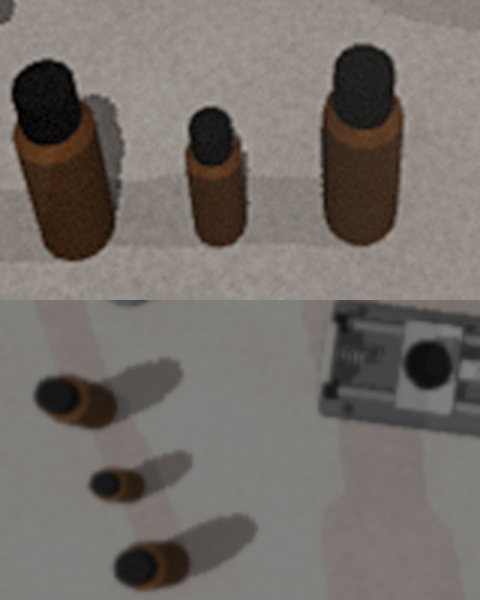

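```bash
cat >> h.py <<'E'
def go(x,y,z,yaw=None):
    o=get_obs();M=Rt(o);d=M.T@(np.array([x,y,z])-o['tool_pos'])*1000
    if yaw is None: yaw=np.degrees(np.arctan2(M[1,0],M[0,0]))
    c,s=np.cos(np.radians(yaw)),np.sin(np.radians(yaw))
    T=np.array([[c,s,0],[s,-c,0],[0,0,-1.]])
    print('GO',np.round(d,1),np.round(np.degrees(R.from_matrix(M.T@T).as_rotvec()),1),'|d|',np.linalg.norm(d).round(1),'t',o['time'],'q',np.round(o['q'],2))
E
python3 - <<'E'
from h import *
c=camera_params('wrist');print(np.round(c['tool_from_camera'],3),c['K'])
go(.48,-.04,.37,25)
E
```

```text
[[-0.    -0.969 -0.249  0.073]
 [ 1.    -0.     0.    -0.   ]
 [-0.    -0.249  0.969 -0.081]
 [ 0.     0.     0.     1.   ]] [[270.83932508   0.         251.14379213]
 [  0.         270.83932508 193.37493456]
 [  0.           0.           1.        ]]
GO [ 448.2 -398.7  -67.4] [ 0.   0.  -8.3] |d| 603.6 t 1.0 q [-1.4   0.28  1.5  -0.    1.36 -0.12]
```

>>> servo_tool --motion '[448, -399, -67, 0, 0, -8, 448, -399, -67, 0, 0, -8, 448, -399, -67, 0, 0, -8, 448, -399, -67, 0, 0, -8, 448, -399, -67, 0, 0, -8, 448, -399, -67, 0, 0, -8, 448, -399, -67, 0, 0, -8, 448, -399, -67, 0, 0, -8, 448, -399, -67, 0, 0, -8, 448, -399, -67, 0, 0, -8, 448, -399, -67, 0, 0, -8, 448, -399, -67, 0, 0, -8]'

```text
time: 2.5
tool_pos: [0.4793, -0.04, 0.3695]
tcp_rot: [0.0, 0.977, 0.214, -0.0]
contact_force: [-0.8, -0.0, 0.5]
opening: 0.094
grip_force: 0.0
```

```bash
cat > look.py <<'E'
from h import *
import sys
np.set_printoptions(precision=4,suppress=True)
o=get_obs();p,d=snapshot('wrist');K,W=cfw('wrist',o);C=cloud(K,W,d)
np.savez('wrist.npz',p=p,d=d)
print(o['time'],o['tool_pos'],o['dq'].round(3) if hasattr(o['dq'],'round') else '')
def sel(x,y,r,a,b):
    m=(np.hypot(C[...,0]-x,C[...,1]-y)<r)&(C[...,2]>a)&(C[...,2]<b);q=C[m]
    if len(q)<10: print('few');return
    (c,rad)=cv2.minEnclosingCircle(q[:,:2].astype(np.float32))
    print(len(q),'mean',q.mean(0),'mid',(q.min(0)+q.max(0))/2,'circ',np.round(c,4),round(rad,4))
E
python3 - <<'E'
from look import *
sel(.5535,.0485,.035,.081,.091)
sel(.4655,-.113,.035,.159,.17)
sel(.51,-.12,.08,.105,.113)
for t,z in [('cup',.053),('hub',.141),('crank_arm',.109)]:
    for s in spot_point('wrist',t)[:2]: print(t,s['conf'],s['position'],onz(K,W,s['position'],z))
save('c.png',p)
go(.44,.356,.26,25)
E
```

```text
2.5 [ 0.4793 -0.04    0.3695] [-0.024 -0.007  0.007  0.003 -0.001  0.   ]
398 mean [0.5549 0.0474 0.0851] mid [0.5542 0.0468 0.0846] circ [0.5544 0.0469] 0.0234
124 mean [ 0.4684 -0.1131  0.1645] mid [ 0.4679 -0.1134  0.1641] circ [ 0.4675 -0.1142] 0.0108
973 mean [ 0.4861 -0.1162  0.1088] mid [ 0.4866 -0.1184  0.109 ] circ [ 0.4868 -0.1176] 0.0568
cup 0.63 [218.7, 104.1] [0.5503 0.0427 0.053 ]
crank_arm 0.62 [325.2, 175.3] [ 0.5267 -0.1225  0.109 ]
GO [ 129.7 -377.   109.5] [ 0.   0.  -0.4] |d| 413.4 t 2.7 q [-0.23  0.1   1.57 -0.    1.47  0.91]
```

View pics/c.png

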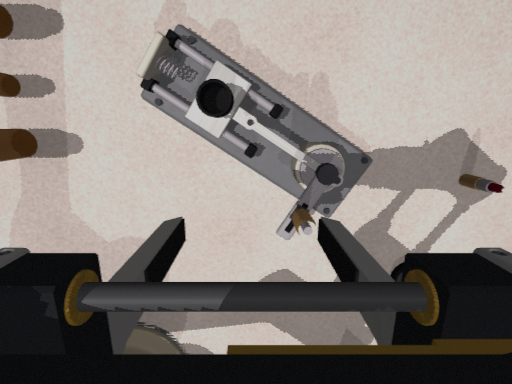

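>>> servo_tool --motion '[60, -377, 40, 0, 0, 0, 60, -377, 80, 0, 0, 0, 60, -377, 80, 0, 0, 0, 60, -377, 80, 0, 0, 0, 60, -377, 80, 0, 0, 0, 60, -377, 80, 0, 0, 0, 100, -377, 80, 0, 0, 0, 130, -377, 80, 0, 0, 0, 130, -377, 80, 0, 0, 0, 130, -377, 80, 0, 0, 0, 130, -377, 80, 0, 0, 0]'

```text
time: 4.08
tool_pos: [0.4394, 0.3561, 0.2899]
tcp_rot: [0.0, 0.977, 0.214, -0.0]
contact_force: [-0.1, 0.2, -0.4]
opening: 0.0942
grip_force: 0.0
```

```bash
cp wrist.npz w1.npz; python3 - <<'E'
from look import *
print('CAP');sel(.441,.355,.035,.103,.115)
sel(.441,.355,.04,.085,.115)
print('side of body');sel(.441,.355,.035,.02,.07)
# shaker frame from w1
f=np.load('w1.npz');o1=dict(tool_pos=np.array([.4793,-.04,.3695]),tcp_rot=[0,.977,.214,0]);K,W=cfw('wrist',o1);D=cloud(K,W,f['d'])
print('z hist',np.histogram(D[...,2][(abs(D[...,0]-.54)<.09)&(abs(D[...,1]+.05)<.25)],bins=np.arange(0,.18,.01)))
for a,b in [(.01,.05),(.012,.03)]:
  m=(D[...,2]>a)&(D[...,2]<b)&(D[...,0]>.42)&(abs(D[...,1]+.04)<.25)&(D[...,0]<.66)
  mm=cv2.morphologyEx(m.astype(np.uint8),cv2.MORPH_OPEN,np.ones((3,3)));print(cv2.minAreaRect(D[mm>0][:,:2].astype(np.float32)*1000))
m=(D[...,2]>.109+.004)&(np.hypot(D[...,0]-.535,D[...,1]+.123)<.03);q=D[m];print('hubcap',len(q),q.mean(0) if len(q) else 0,(q.min(0)+q.max(0))/2)
go(.44,.356,.26,25)
E
```

```text
4.075 [0.4394 0.3561 0.2899] [ 0.004 -0.001 -0.006  0.    -0.004 -0.   ]
CAP
458 mean [0.4406 0.3565 0.1072] mid [0.4402 0.3562 0.1061] circ [0.4401 0.3561] 0.0125
536 mean [0.4418 0.3571 0.1053] mid [0.4402 0.3562 0.0971] circ [0.4402 0.3563] 0.0126
side of body
167 mean [0.4528 0.3617 0.0462] mid [0.4481 0.3574 0.0447] circ [0.4441 0.3574] 0.0165
z hist (array([4297,  965, 9236,  578, 3121,  904,  393, 1134, 1649,  169,  617,
        433,   38,   54,   60,  119,  112]), array([0.  , 0.01, 0.02, 0.03, 0.04, 0.05, 0.06, 0.07, 0.08, 0.09, 0.1 ,
       0.11, 0.12, 0.13, 0.14, 0.15, 0.16, 0.17]))
((544.1577758789062, -25.03643798828125), (356.7978515625, 120.17758178710938), 81.6378173828125)
((544.1577758789062, -25.03643798828125), (356.7978515625, 120.17758178710938), 81.6378173828125)
hubcap 384 [ 0.5341 -0.1137  0.208 ] [ 0.5301 -0.1151  0.246 ]
GO [ 0.4  0.4 30. ] [ 0.   0.  -0.3] |d| 30.0 t 4.125 q [ 0.56  0.27  1.55 -0.    1.33  1.7 ]
```

>>> servo_tool --motion '[0.5, 0.5, 40, 0, 0, 0, 0.5, 0.5, 80, 0, 0, 0, 0.5, 0.5, 120, 0, 0, 0, 0.5, 0.5, 145, 0, 0, 0, 0.5, 0.5, 150, 0, 0, 0, 0.5, 0.5, 150, 0, 0, 0]' --jaw 70

```text
time: 4.88
tool_pos: [0.441, 0.3569, 0.1403]
tcp_rot: [-0.0, 0.977, 0.214, 0.0]
contact_force: [0.8, 0.0, -0.7]
opening: 0.07
grip_force: 0.0
```

>>> servo_tool --motion '[0, 0, 0, 0, 0, 0, 0, 0, 0, 0, 0, 0, 0, 0, 0, 0, 0, 0, 0, 0, 0, 0, 0, 0, 0, 0, 0, 0, 0, 0, 0, 0, -15, 0, 0, 0, 0, 0, -50, 0, 0, 0, 0, 0, -100, 0, 0, 0, 0, 0, -150, 0, 0, 0, 0, 0, -170, 0, 0, 0, 0, 0, -170, 0, 0, 0]' --jaw 10 --force 20

```text
time: 6.25
tool_pos: [0.4413, 0.3572, 0.312]
tcp_rot: [-0.001, 0.977, 0.214, 0.002]
contact_force: [0.5, 0.0, -1.8]
opening: 0.0337
grip_force: 20.0
```

```bash
python3 - <<'E'
from look import *
print('CAP');x,y,z=o['tool_pos']
m=(np.hypot(C[...,0]-x,C[...,1]-y)<.06)&(C[...,2]<z-.025)&(C[...,2]>z-.16);q=C[m];print(len(q));
print(np.percentile(q,[2,50,98],axis=0))
save('d.png',p)
go(.5543,.0470,.30,25)
E
```

```text
6.25 [0.4413 0.3572 0.312 ] [-0.002  0.031  0.063  0.    -0.015 -0.   ]
CAP
6960
[[0.4351 0.3375 0.1864]
 [0.4503 0.3623 0.2562]
 [0.4617 0.386  0.2844]]
GO [-26.3 328.9  10.1] [-0.  -0.1 -0.3] |d| 330.2 t 6.3 q [ 0.56  0.26  1.51 -0.    1.37  1.7 ]
```

View pics/d.png

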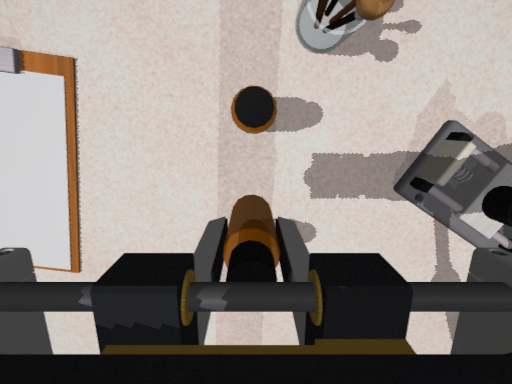

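```bash
python3 - <<'E'
from h import *
np.set_printoptions(precision=4,suppress=True)
f=np.load('wrist.npz');c=camera_params('wrist');P=cloud(c['K'],np.array(c['tool_from_camera']),f['d'])
m=(abs(P[...,1])<.03)&(P[...,0]>-.03)&(P[...,0]<.04)&(P[...,2]>.02)&(P[...,2]<.16)
for a in np.arange(.02,.15,.01):
    k=m&(P[...,2]>a)&(P[...,2]<a+.01)&(abs(P[...,1])<.013);q=P[k]
    if len(q)>5:
        A=np.c_[2*q[:,:2],np.ones(len(q))];s=np.linalg.lstsq(A,(q[:,:2]**2).sum(1),rcond=None)[0]
        print(round(a,2),len(q),'xmax',np.percentile(q[:,0],97),'ctr',s[:2],'r',np.sqrt(s[2]+s[0]**2+s[1]**2))
E
```

```text
0.03 1148 xmax 0.011026917633194256 ctr [ 0.0038 -0.0002] r 0.007320779647445177
0.04 394 xmax 0.01127589875044885 ctr [-0.0011 -0.0002] r 0.012220426497437634
0.05 536 xmax 0.012917075191561666 ctr [-0.0004 -0.0002] r 0.012220503105791094
0.06 488 xmax 0.015670901987943766 ctr [ 0.0021 -0.0002] r 0.013200193954445704
0.07 231 xmax 0.015731397352047632 ctr [-0.0007 -0.0001] r 0.016273118638297588
0.08 191 xmax 0.01582019031407452 ctr [-0.001  -0.0001] r 0.0165896764977625
0.09 164 xmax 0.015752769464690435 ctr [-0.0009 -0.0001] r 0.016454586010739628
0.1 141 xmax 0.015813799809644723 ctr [-0.0008 -0.0001] r 0.016415917444447967
0.11 119 xmax 0.015839058800428775 ctr [-0.0008 -0.    ] r 0.016396248822957468
0.12 106 xmax 0.01569358732277009 ctr [-0.001  -0.0001] r 0.01652063495499836
0.13 76 xmax 0.015632739148897845 ctr [-0.0011  0.    ] r 0.016621434473957957
```

>>> servo_tool --motion '[-26, 60, 0, 0, 0, 0, -26, 120, 0, 0, 0, 0, -26, 180, 0, 0, 0, 0, -26, 240, 0, 0, 0, 0, -26, 290, 0, 0, 0, 0, -26, 320, 0, 0, 0, 0, -26, 329, 0, 0, 0, 0, -26, 329, 0, 0, 0, 0, -26, 329, 0, 0, 0, 0]'

```text
time: 7.42
tool_pos: [0.554, 0.0484, 0.3092]
tcp_rot: [-0.0, 0.977, 0.215, -0.001]
contact_force: [0.2, -0.7, -1.2]
opening: 0.0337
grip_force: 20.0
```

```bash
python3 - <<'E'
from look import *
sel(.5543,.047,.032,.078,.092)
go(.5543,.047,.230,25)
E
```

```text
7.425 [0.554  0.0484 0.3092] [ 0.007 -0.005 -0.006 -0.003 -0.    -0.002]
356 mean [0.5616 0.05   0.0845] mid [0.5563 0.0474 0.0826] circ [0.5546 0.0473] 0.0234
GO [-0.4  1.5 79.5] [-0.   0.  -0.2] |d| 79.5 t 7.475 q [-0.04  0.24  1.53  0.    1.37  1.1 ]
```

>>> servo_tool --motion '[1, 1.4, 40, 0, 0, 0, 1, 1.4, 75, 0, 0, 0, 1, 1.4, 75, 0, 0, 0, 1, 1.4, 75, 0, 0, 0]'

```text
time: 7.98
tool_pos: [0.5569, 0.0469, 0.236]
tcp_rot: [0.0, 0.977, 0.215, 0.001]
contact_force: [1.1, 0.1, -0.9]
opening: 0.0337
grip_force: 20.0
```

```bash
python3 - <<'E'
from look import *
sel(.5543,.047,.032,.078,.092)
P=cloud(camera_params('wrist')['K'],np.array(camera_params('wrist')['tool_from_camera']),d)
go(.5555,.0476,.193,25)
save('e.png',p)
E
```

```text
7.975 [0.5569 0.0469 0.236 ] [-0.006 -0.011 -0.019 -0.002 -0.005  0.   ]
495 mean [0.5643 0.053  0.0846] mid [0.557  0.0477 0.0825] circ [0.5552 0.0478] 0.0234
GO [-1.3 -1.6 43.4] [ 0.1 -0.2 -0.2] |d| 43.5 t 8.025 q [-0.04  0.3   1.65 -0.    1.19  1.1 ]
```

View pics/e.png

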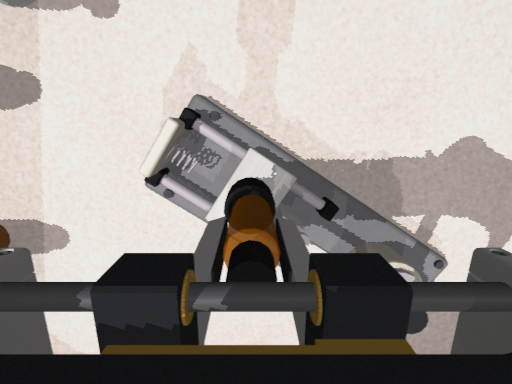

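>>> servo_tool --motion '[0, -1.5, 2, 0, 0, 0, 0, -1.5, 5, 0, 0, 0, 0, -1.5, 10, 0, 0, 0, 0, -1.5, 15, 0, 0, 0, 0, -1.5, 20, 0, 0, 0, 0, -1.5, 20, 0, 0, 0]'

```text
time: 8.78
tool_pos: [0.5553, 0.0476, 0.214]
tcp_rot: [-0.0, 0.977, 0.214, -0.001]
contact_force: [0.4, -0.1, -1.4]
opening: 0.0336
grip_force: 20.0
```

>>> servo_tool --motion '[0, 0, 7, 0, 0, 0, 0, 0, 14, 0, 0, 0, 0, 0, 19, 0, 0, 0, 0, 0, 20, 0, 0, 0, 0, 0, 20, 0, 0, 0]'

```text
time: 9.4
tool_pos: [0.5557, 0.0476, 0.1946]
tcp_rot: [0.0, 0.977, 0.214, -0.0]
contact_force: [0.6, -0.2, -1.3]
opening: 0.0337
grip_force: 20.0
```

>>> servo_tool --motion '[0, 0, 1, 0, 0, 0, 0, 0, 1, 0, 0, 0, 0, 0, 1, 0, 0, 0, 0, 0, 1, 0, 0, 0, 0, 0, -20, 0, 0, 0, 0, 0, -60, 0, 0, 0, 0, 0, -110, 0, 0, 0, 0, 0, -150, 0, 0, 0, 0, 0, -150, 0, 0, 0]' --jaw 75

```text
time: 10.52
tool_pos: [0.557, 0.0476, 0.3484]
tcp_rot: [0.001, 0.977, 0.214, 0.004]
contact_force: [-0.1, -0.4, -0.1]
opening: 0.0752
grip_force: 0.0
```

```bash
python3 - <<'E'
from look import *
print('cap');sel(.555,.047,.03,.15,.17)
print('rim');sel(.555,.047,.03,.08,.09)
print('knob');sel(.467,-.114,.03,.155,.17)
go(.48,-.114,.27,25)
E
```

```text
10.525 [0.557  0.0476 0.3484] [ 0.001  0.035  0.087  0.    -0.024 -0.   ]
cap
465 mean [0.5561 0.0475 0.1598] mid [0.5553 0.0472 0.1561] circ [0.5553 0.0472] 0.0125
rim
258 mean [0.5641 0.0523 0.0849] mid [0.5571 0.0471 0.0851] circ [0.5547 0.0472] 0.0232
knob
81 mean [ 0.4654 -0.1078  0.1606] mid [ 0.4644 -0.11    0.1613] circ [ 0.4651 -0.1101] 0.0075
GO [-136.9  115.    75.7] [ 0.1 -0.2 -0.3] |d| 194.1 t 10.575 q [-0.04  0.23  1.47 -0.    1.45  1.1 ]
```

>>> servo_tool --motion '[-40, 30, 0, 0, 0, -10, -80, 60, 20, 0, 0, -20, -120, 90, 40, 0, 0, -30, -149, 110, 55, 0, 0, -40, -149, 110, 55, 0, 0, -50, -149, 110, 55, 0, 0, -56.6, -149, 110, 55, 0, 0, -56.6, -149, 110, 55, 0, 0, -56.6, -149, 110, 55, 0, 0, -56.6]' --jaw 50

```text
time: 11.7
tool_pos: [0.4662, -0.1144, 0.2893]
tcp_rot: [-0.0, 0.759, 0.651, -0.0]
contact_force: [-0.1, 0.9, -0.6]
opening: 0.05
grip_force: 0.0
```

```bash
python3 - <<'E'
from look import *
print('knob');sel(.4675,-.114,.03,.159,.17)
print('above arm level nr hub');sel(.5291,-.1242,.03,.111,.14)
print('cup');sel(.555,.047,.03,.08,.09)
for t,z in [('hub',.141),('crank_arm',.109)]:
    for s in spot_point('wrist',t)[:2]: print(t,s['conf'],s['position'],onz(K,W,s['position'],z))
go(.4675,-.1142,.22,81.6)
save('f.png',cv2.resize(p,None,fx=1.5,fy=1.5))
E
```

```text
11.7 [ 0.4662 -0.1144  0.2893] [-0.001 -0.003 -0.005 -0.001 -0.001 -0.007]
knob
236 mean [ 0.4671 -0.1124  0.1646] mid [ 0.4666 -0.113   0.1641] circ [ 0.4667 -0.1144] 0.0112
above arm level nr hub
579 mean [ 0.5292 -0.1232  0.1133] mid [ 0.5295 -0.1237  0.1133] circ [ 0.5293 -0.1235] 0.0139
cup
628 mean [0.5477 0.0367 0.0848] mid [0.5541 0.0422 0.0849] circ [0.554  0.0464] 0.0234
hub 0.71 [324.5, 210.0] [ 0.5307 -0.126   0.141 ]
crank_arm 0.71 [315.2, 196.8] [ 0.5301 -0.1223  0.109 ]
GO [ 0.4  1.1 69.6] [ 0.   0.  -0.3] |d| 69.6 t 11.85 q [-0.39  0.14  1.72 -0.    1.28 -0.23]
```

View pics/f.png

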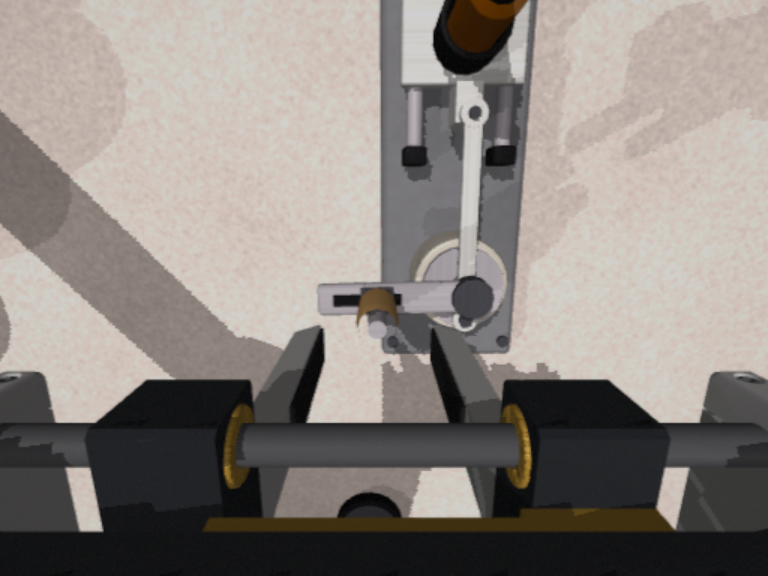

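```bash
python3 - <<'E'
from h import *
from scipy.optimize import least_squares
np.set_printoptions(precision=4,suppress=True)
f=np.load('wrist.npz');o=get_obs();K,W=cfw('wrist',o);C=cloud(K,W,f['d']);print(o['tool_pos'])
near=(np.hypot(C[...,0]-.4675,C[...,1]+.114)<.022)
print(np.histogram(C[near][:,2],bins=np.arange(.1,.18,.004)))
for a,b in [(.122,.158),(.128,.15)]:
    q=C[near&(C[...,2]>a)&(C[...,2]<b)]
    s=least_squares(lambda c:np.hypot(q[:,0]-c[0],q[:,1]-c[1])-.012,[.4667,-.114],loss='soft_l1',f_scale=.001);print('cyl',len(q),s.x,np.std(s.fun))
for a,b in [(.161,.1655),(.166,.175)]:
    q=C[near&(C[...,2]>a)&(C[...,2]<b)]
    if len(q)>5: print('top',len(q),(q.min(0)+q.max(0))/2,np.ptp(q,axis=0),cv2.minEnclosingCircle(q[:,:2].astype(np.float32)))
q=C[(abs(C[...,2]-.109)<.0025)&(np.hypot(C[...,0]-.49,C[...,1]+.12)<.065)]
# arm pieces
L=lambda t:None
r=cv2.minAreaRect(q[:,:2].astype(np.float32)*1000);print('arm',len(q),r)
yx=np.array([.1455,.9894]);xx=np.array([.9894,-.1455]);h=np.array([.5293,-.1238])
u=(q[:,:2]-h)@xx;v=(q[:,:2]-h)@yx
for a in range(-90,20,10):
    k=(u>a/1000)&(u<a/1000+.01)
    if k.sum()>5: print(a,k.sum(),v[k].min(),v[k].max(),(v[k].min()+v[k].max())/2)
E
```

```text
[ 0.4663 -0.1144  0.2896]
(array([  8, 136, 360,  25,   0,   1,  26,  25,  25,  28,  32,  41,  46,
        62,  82,  87,  94,  45,   0]), array([0.1  , 0.104, 0.108, 0.112, 0.116, 0.12 , 0.124, 0.128, 0.132,
       0.136, 0.14 , 0.144, 0.148, 0.152, 0.156, 0.16 , 0.164, 0.168,
       0.172, 0.176]))
cyl 322 [ 0.4666 -0.1163] 0.002600066278764048
cyl 176 [ 0.4667 -0.1162] 0.0023294164564541284
top 74 [ 0.4672 -0.1131  0.1632] [0.0202 0.0174 0.0042] ((0.46680957078933716, -0.11514514684677124), 0.010913637466728687)
top 126 [ 0.4667 -0.1155  0.1678] [0.0093 0.0098 0.0035] ((0.4667448103427887, -0.115758016705513), 0.004890060983598232)
arm 1469 ((481.55242919921875, -117.11135864257812), (23.96528434753418, 110.13196563720703), 84.01654815673828)
-90 201 -0.011523007104576781 0.009652585352785901 -0.0009352108758954401
-80 125 -0.011347233205845549 0.009459499497282949 -0.0009438668542813
-70 30 0.007110403091831191 0.009769941283227182 0.008440172187529186
-60 59 -0.004772779434749994 0.01033934843666544 0.002783284500957723
-50 202 -0.010518780891547083 0.010277634470404773 -0.00012057321057115482
-40 203 -0.01057771275019734 0.010467078428768662 -5.531716071433858e-05
-30 201 -0.010897563108066355 0.010275513708076882 -0.0003110246999947367
-20 172 -0.010876650776596034 0.010408700353388842 -0.00023397521160359574
-10 18 0.009528537456386323 0.013517823894128549 0.011523180675257436
```

>>> servo_tool --motion '[-1.2, 0.6, 20, 0, 0, 0, -1.2, 0.6, 40, 0, 0, 0, -1.2, 0.6, 60, 0, 0, 0, -1.2, 0.6, 69, 0, 0, 0, -1.2, 0.6, 69, 0, 0, 0, -1.2, 0.6, 69, 0, 0, 0]'

```text
time: 12.6
tool_pos: [0.4672, -0.116, 0.2214]
tcp_rot: [0.001, 0.759, 0.652, 0.0]
contact_force: [0.0, 0.1, 0.1]
opening: 0.05
grip_force: 0.0
```

>>> servo_tool --motion '[0, 0, 0, 0, 0, 0, 0, 0, 0, 0, 0, 0, 0, 0, 0, 0, 0, 0, 0, 0, 0, 0, 0, 0, 0, 0, 0, 0, 0, 0, 0, 0, 0, 0, 0, 0]' --jaw 15 --force 14

```text
time: 13.35
tool_pos: [0.4664, -0.1158, 0.2208]
tcp_rot: [-0.0, 0.759, 0.652, -0.0]
contact_force: [-2.5, -0.0, 4.0]
opening: 0.0238
grip_force: 14.0
```

```bash
cat > cr.py <<'E'
# usage: cr.py r xo yo phi1 n [fix: last rows actually sent recorded automatically]
from h import *
import sys,json,os
S='st.json'; s=json.load(open(S)) if os.path.exists(S) else dict(c=[0,0],phi=-.014,log=[])
o=get_obs();F=Rt(o).T@np.array(o['contact_force'])
r,xo,yo,phi1=map(float,sys.argv[1:5]);n=int(sys.argv[5])
a=np.arctan2(s['c'][0]-xo,-(s['c'][1]-yo)); er=np.array([np.sin(a),-np.cos(a)]); et=np.array([np.cos(a),np.sin(a)])
print('t',o['time'],'phi',round(s['phi'],2),'F on tool radial',round(F[:2]@er,1),'tang',round(F[:2]@et,1),'z',round(F[2],1),'open',o['opening'])
s['log'].append([s['c'][0],s['c'][1],F[0],F[1],*map(float,o['tool_pos'])])
c=np.array(s['c']);ph=s['phi']+(phi1-s['phi'])*np.arange(1,n+1)/n
c0=np.array([xo+r*np.sin(s['phi']),yo-r*np.cos(s['phi'])])
w=np.linspace(1/n,1,n)[:,None]
P=np.c_[xo+r*np.sin(ph),yo-r*np.cos(ph)]+(c-c0)*(1-w)
D=np.round(P-c,1)
print('['+', '.join('%g, %g, 0, 0, 0, 0'%tuple(q) for q in D)+']')
s['c']=(c+D[-1]).tolist();s['phi']=phi1;json.dump(s,open(S,'w'))
E
python3 cr.py 63 .9 63 .4 8
```

```text
t 13.35 phi -0.01 F on tool radial 2.4 tang -0.4 z -4.0 open 0.023809785494482528
[3.3, 0, 0, 0, 0, 0, 6.5, 0.2, 0, 0, 0, 0, 9.8, 0.6, 0, 0, 0, 0, 13, 1.2, 0, 0, 0, 0, 16.2, 1.9, 0, 0, 0, 0, 19.3, 2.7, 0, 0, 0, 0, 22.4, 3.8, 0, 0, 0, 0, 25.4, 5, 0, 0, 0, 0]
```

>>> servo_tool --motion '[3.3, 0, 0, 0, 0, 0, 6.5, 0.2, 0, 0, 0, 0, 9.8, 0.6, 0, 0, 0, 0, 13, 1.2, 0, 0, 0, 0, 16.2, 1.9, 0, 0, 0, 0, 19.3, 2.7, 0, 0, 0, 0, 22.4, 3.8, 0, 0, 0, 0, 25.4, 5, 0, 0, 0, 0]'

```text
time: 14.35
tool_pos: [0.4752, -0.0912, 0.2208]
tcp_rot: [-0.0, 0.759, 0.652, -0.0]
contact_force: [-3.8, 0.1, 5.6]
opening: 0.024
grip_force: 14.0
```

```bash
python3 cr.py 63 .9 63 .8 7
```

```text
t 14.35 phi 0.4 F on tool radial 3.3 tang -1.9 z -5.6 open 0.024026202552145767
[3.3, 1.5, 0, 0, 0, 0, 6.5, 3.2, 0, 0, 0, 0, 9.6, 5, 0, 0, 0, 0, 12.5, 7.1, 0, 0, 0, 0, 15.4, 9.2, 0, 0, 0, 0, 18.1, 11.6, 0, 0, 0, 0, 20.7, 14.1, 0, 0, 0, 0]
```

>>> servo_tool --motion '[3.3, 1.5, 0, 0, 0, 0, 6.5, 3.2, 0, 0, 0, 0, 9.6, 5, 0, 0, 0, 0, 12.5, 7.1, 0, 0, 0, 0, 15.4, 9.2, 0, 0, 0, 0, 18.1, 11.6, 0, 0, 0, 0, 20.7, 14.1, 0, 0, 0, 0]'

```text
time: 15.22
tool_pos: [0.4922, -0.0727, 0.2208]
tcp_rot: [-0.0, 0.759, 0.652, -0.0]
contact_force: [-2.7, 0.4, 5.8]
opening: 0.0239
grip_force: 14.0
```

```bash
python3 cr.py 63.6 .9 63 1.2 7
```

```text
t 15.225 phi 0.8 F on tool radial 1.9 tang -1.9 z -5.8 open 0.02388894747495073
[2.5, 2.6, 0, 0, 0, 0, 4.9, 5.4, 0, 0, 0, 0, 7.1, 8.3, 0, 0, 0, 0, 9.1, 11.3, 0, 0, 0, 0, 10.9, 14.4, 0, 0, 0, 0, 12.6, 17.6, 0, 0, 0, 0, 14.1, 20.9, 0, 0, 0, 0]
```

>>> servo_tool --motion '[2.5, 2.6, 0, 0, 0, 0, 4.9, 5.4, 0, 0, 0, 0, 7.1, 8.3, 0, 0, 0, 0, 9.1, 11.3, 0, 0, 0, 0, 10.9, 14.4, 0, 0, 0, 0, 12.6, 17.6, 0, 0, 0, 0, 14.1, 20.9, 0, 0, 0, 0]'

```text
time: 16.1
tool_pos: [0.5147, -0.0621, 0.2208]
tcp_rot: [-0.001, 0.758, 0.652, -0.001]
contact_force: [-3.3, -1.3, 6.2]
opening: 0.0236
grip_force: 14.0
```

```bash
python3 cr.py 63.6 .9 63 1.6 7
```

```text
t 16.1 phi 1.2 F on tool radial -0.5 tang -3.5 z -6.2 open 0.023603295765777462
[1.2, 3.4, 0, 0, 0, 0, 2.2, 6.9, 0, 0, 0, 0, 3.1, 10.4, 0, 0, 0, 0, 3.7, 14, 0, 0, 0, 0, 4.1, 17.6, 0, 0, 0, 0, 4.3, 21.2, 0, 0, 0, 0, 4.3, 24.9, 0, 0, 0, 0]
```

>>> servo_tool --motion '[1.2, 3.4, 0, 0, 0, 0, 2.2, 6.9, 0, 0, 0, 0, 3.1, 10.4, 0, 0, 0, 0, 3.7, 14, 0, 0, 0, 0, 4.1, 17.6, 0, 0, 0, 0, 4.3, 21.2, 0, 0, 0, 0, 4.3, 24.9, 0, 0, 0, 0]'

```text
time: 16.98
tool_pos: [0.5391, -0.0612, 0.2208]
tcp_rot: [-0.002, 0.759, 0.652, -0.001]
contact_force: [-6.4, 0.1, 8.2]
opening: 0.0239
grip_force: 14.0
```

```bash
python3 cr.py 63.6 .9 63 2.0 7
```

```text
t 16.975 phi 1.6 F on tool radial -1.1 tang -6.4 z -8.2 open 0.02393449613874471
[-0.2, 3.6, 0, 0, 0, 0, -0.6, 7.2, 0, 0, 0, 0, -1.3, 10.8, 0, 0, 0, 0, -2.1, 14.3, 0, 0, 0, 0, -3.1, 17.8, 0, 0, 0, 0, -4.3, 21.2, 0, 0, 0, 0, -5.8, 24.6, 0, 0, 0, 0]
```

>>> servo_tool --motion '[-0.2, 3.6, 0, 0, 0, 0, -0.6, 7.2, 0, 0, 0, 0, -1.3, 10.8, 0, 0, 0, 0, -2.1, 14.3, 0, 0, 0, 0, -3.1, 17.8, 0, 0, 0, 0, -4.3, 21.2, 0, 0, 0, 0, -5.8, 24.6, 0, 0, 0, 0]'

```text
time: 17.85
tool_pos: [0.5619, -0.0697, 0.2207]
tcp_rot: [-0.003, 0.759, 0.652, -0.001]
contact_force: [-7.4, 2.9, 8.5]
opening: 0.0238
grip_force: 14.0
```

```bash
python3 cr.py 63.6 .9 63 2.5 9
```

```text
t 17.85 phi 2.0 F on tool radial -1.6 tang -7.8 z -8.4 open 0.023770667364894353
[-1.6, 3.2, 0, 0, 0, 0, -3.3, 6.2, 0, 0, 0, 0, -5.2, 9.2, 0, 0, 0, 0, -7.2, 12.1, 0, 0, 0, 0, -9.5, 14.8, 0, 0, 0, 0, -11.8, 17.4, 0, 0, 0, 0, -14.3, 19.9, 0, 0, 0, 0, -17, 22.3, 0, 0, 0, 0, -19.7, 24.5, 0, 0, 0, 0]
```

>>> servo_tool --motion '[-1.6, 3.2, 0, 0, 0, 0, -3.3, 6.2, 0, 0, 0, 0, -5.2, 9.2, 0, 0, 0, 0, -7.2, 12.1, 0, 0, 0, 0, -9.5, 14.8, 0, 0, 0, 0, -11.8, 17.4, 0, 0, 0, 0, -14.3, 19.9, 0, 0, 0, 0, -17, 22.3, 0, 0, 0, 0, -19.7, 24.5, 0, 0, 0, 0]'

```text
time: 18.98
tool_pos: [0.5839, -0.0919, 0.2208]
tcp_rot: [-0.003, 0.759, 0.651, 0.0]
contact_force: [-5.3, 4.1, 8.3]
opening: 0.0238
grip_force: 14.0
```

```bash
python3 cr.py 63.6 .9 63 2.9 7
```

```text
t 18.975 phi 2.5 F on tool radial -2.8 tang -6.2 z -8.3 open 0.023753218356815257
[-3, 2.1, 0, 0, 0, 0, -6.1, 4, 0, 0, 0, 0, -9.3, 5.7, 0, 0, 0, 0, -12.6, 7.3, 0, 0, 0, 0, -15.9, 8.6, 0, 0, 0, 0, -19.4, 9.8, 0, 0, 0, 0, -22.9, 10.8, 0, 0, 0, 0]
```

>>> servo_tool --motion '[-3, 2.1, 0, 0, 0, 0, -6.1, 4, 0, 0, 0, 0, -9.3, 5.7, 0, 0, 0, 0, -12.6, 7.3, 0, 0, 0, 0, -15.9, 8.6, 0, 0, 0, 0, -19.4, 9.8, 0, 0, 0, 0, -22.9, 10.8, 0, 0, 0, 0]'

```text
time: 19.85
tool_pos: [0.5923, -0.1168, 0.2208]
tcp_rot: [-0.002, 0.759, 0.651, 0.001]
contact_force: [-3.1, 4.3, 5.0]
opening: 0.0243
grip_force: 14.0
```

```bash
python3 cr.py 63.6 .9 62.5 3.4 9
```

```text
t 19.85 phi 2.9 F on tool radial -2.8 tang -4.6 z -5.0 open 0.024254624047006932
[-3.5, 0.7, 0, 0, 0, 0, -6.9, 1.2, 0, 0, 0, 0, -10.5, 1.5, 0, 0, 0, 0, -14, 1.6, 0, 0, 0, 0, -17.5, 1.5, 0, 0, 0, 0, -21, 1.2, 0, 0, 0, 0, -24.5, 0.7, 0, 0, 0, 0, -28, 0.1, 0, 0, 0, 0, -31.5, -0.8, 0, 0, 0, 0]
```

>>> servo_tool --motion '[-3.5, 0.7, 0, 0, 0, 0, -6.9, 1.2, 0, 0, 0, 0, -10.5, 1.5, 0, 0, 0, 0, -14, 1.6, 0, 0, 0, 0, -17.5, 1.5, 0, 0, 0, 0, -21, 1.2, 0, 0, 0, 0, -24.5, 0.7, 0, 0, 0, 0, -28, 0.1, 0, 0, 0, 0, -31.5, -0.8, 0, 0, 0, 0]' --force 18

```text
time: 20.98
tool_pos: [0.5869, -0.1505, 0.2208]
tcp_rot: [0.0, 0.759, 0.652, -0.0]
contact_force: [-2.9, 0.3, 5.5]
opening: 0.0235
grip_force: 18.0
```

```bash
python3 cr.py 63.6 .9 62.5 3.9 9
```

```text
t 20.975 phi 3.4 F on tool radial -2.8 tang 0.9 z -5.5 open 0.02353663564228423
[-3.4, -1, 0, 0, 0, 0, -6.7, -2.2, 0, 0, 0, 0, -10, -3.6, 0, 0, 0, 0, -13.1, -5.1, 0, 0, 0, 0, -16.2, -6.8, 0, 0, 0, 0, -19.2, -8.7, 0, 0, 0, 0, -22.1, -10.8, 0, 0, 0, 0, -24.8, -13, 0, 0, 0, 0, -27.4, -15.3, 0, 0, 0, 0]
```

>>> servo_tool --motion '[-3.4, -1, 0, 0, 0, 0, -6.7, -2.2, 0, 0, 0, 0, -10, -3.6, 0, 0, 0, 0, -13.1, -5.1, 0, 0, 0, 0, -16.2, -6.8, 0, 0, 0, 0, -19.2, -8.7, 0, 0, 0, 0, -22.1, -10.8, 0, 0, 0, 0, -24.8, -13, 0, 0, 0, 0, -27.4, -15.3, 0, 0, 0, 0]'

```text
time: 22.1
tool_pos: [0.5666, -0.1756, 0.2208]
tcp_rot: [0.0, 0.759, 0.652, -0.001]
contact_force: [-4.5, -0.7, 5.3]
opening: 0.0238
grip_force: 18.0
```

```bash
python3 cr.py 63.6 .9 62.5 4.4 9
```

```text
t 22.1 phi 3.9 F on tool radial -2.2 tang 4.0 z -5.2 open 0.023847483112994637
[-2.5, -2.5, 0, 0, 0, 0, -4.9, -5.1, 0, 0, 0, 0, -7.1, -7.9, 0, 0, 0, 0, -9.1, -10.8, 0, 0, 0, 0, -11, -13.8, 0, 0, 0, 0, -12.7, -16.9, 0, 0, 0, 0, -14.3, -20.1, 0, 0, 0, 0, -15.6, -23.3, 0, 0, 0, 0, -16.8, -26.7, 0, 0, 0, 0]
```

>>> servo_tool --motion '[-2.5, -2.5, 0, 0, 0, 0, -4.9, -5.1, 0, 0, 0, 0, -7.1, -7.9, 0, 0, 0, 0, -9.1, -10.8, 0, 0, 0, 0, -11, -13.8, 0, 0, 0, 0, -12.7, -16.9, 0, 0, 0, 0, -14.3, -20.1, 0, 0, 0, 0, -15.6, -23.3, 0, 0, 0, 0, -16.8, -26.7, 0, 0, 0, 0]'

```text
time: 23.22
tool_pos: [0.5377, -0.1873, 0.2208]
tcp_rot: [-0.001, 0.759, 0.652, -0.001]
contact_force: [-4.4, 2.1, 7.9]
opening: 0.0235
grip_force: 18.0
```

```bash
python3 cr.py 63.6 .9 62.5 4.9 9
```

```text
t 23.225 phi 4.4 F on tool radial -2.8 tang 4.0 z -7.9 open 0.02350239375676858
[-1, -3.4, 0, 0, 0, 0, -1.8, -6.8, 0, 0, 0, 0, -2.4, -10.3, 0, 0, 0, 0, -2.8, -13.8, 0, 0, 0, 0, -3.1, -17.3, 0, 0, 0, 0, -3.1, -20.8, 0, 0, 0, 0, -2.9, -24.4, 0, 0, 0, 0, -2.5, -27.9, 0, 0, 0, 0, -2, -31.4, 0, 0, 0, 0]
```

>>> servo_tool --motion '[-1, -3.4, 0, 0, 0, 0, -1.8, -6.8, 0, 0, 0, 0, -2.4, -10.3, 0, 0, 0, 0, -2.8, -13.8, 0, 0, 0, 0, -3.1, -17.3, 0, 0, 0, 0, -3.1, -20.8, 0, 0, 0, 0, -2.9, -24.4, 0, 0, 0, 0, -2.5, -27.9, 0, 0, 0, 0, -2, -31.4, 0, 0, 0, 0]'

```text
time: 24.35
tool_pos: [0.5075, -0.1843, 0.2208]
tcp_rot: [0.0, 0.759, 0.651, 0.0]
contact_force: [-0.5, 1.8, 5.3]
opening: 0.0239
grip_force: 18.0
```

```bash
python3 cr.py 63.3 1.1 62.5 5.5 11
```

```text
t 24.35 phi 4.9 F on tool radial -1.5 tang 1.1 z -5.3 open 0.023911988452466126
[0.8, -3.4, 0, 0, 0, 0, 1.7, -6.7, 0, 0, 0, 0, 2.9, -9.9, 0, 0, 0, 0, 4.2, -13.1, 0, 0, 0, 0, 5.7, -16.3, 0, 0, 0, 0, 7.4, -19.3, 0, 0, 0, 0, 9.2, -22.3, 0, 0, 0, 0, 11.2, -25.1, 0, 0, 0, 0, 13.3, -27.8, 0, 0, 0, 0, 15.6, -30.5, 0, 0, 0, 0, 18, -33, 0, 0, 0, 0]
```

>>> servo_tool --motion '[0.8, -3.4, 0, 0, 0, 0, 1.7, -6.7, 0, 0, 0, 0, 2.9, -9.9, 0, 0, 0, 0, 4.2, -13.1, 0, 0, 0, 0, 5.7, -16.3, 0, 0, 0, 0, 7.4, -19.3, 0, 0, 0, 0, 9.2, -22.3, 0, 0, 0, 0, 11.2, -25.1, 0, 0, 0, 0, 13.3, -27.8, 0, 0, 0, 0, 15.6, -30.5, 0, 0, 0, 0, 18, -33, 0, 0, 0, 0]'

```text
time: 25.72
tool_pos: [0.4776, -0.1618, 0.2208]
tcp_rot: [0.001, 0.759, 0.652, -0.0]
contact_force: [1.0, -0.8, 5.3]
opening: 0.0234
grip_force: 18.0
```

```bash
python3 cr.py 63.3 1.1 62.5 6.1 11
```

```text
t 25.725 phi 5.5 F on tool radial -0.4 tang -1.2 z -5.3 open 0.02336555321228046
[2.5, -2.4, 0, 0, 0, 0, 5.2, -4.6, 0, 0, 0, 0, 7.9, -6.7, 0, 0, 0, 0, 10.8, -8.6, 0, 0, 0, 0, 13.8, -10.4, 0, 0, 0, 0, 16.8, -12, 0, 0, 0, 0, 20, -13.4, 0, 0, 0, 0, 23.2, -14.6, 0, 0, 0, 0, 26.5, -15.7, 0, 0, 0, 0, 29.8, -16.6, 0, 0, 0, 0, 33.2, -17.3, 0, 0, 0, 0]
```

>>> servo_tool --motion '[2.5, -2.4, 0, 0, 0, 0, 5.2, -4.6, 0, 0, 0, 0, 7.9, -6.7, 0, 0, 0, 0, 10.8, -8.6, 0, 0, 0, 0, 13.8, -10.4, 0, 0, 0, 0, 16.8, -12, 0, 0, 0, 0, 20, -13.4, 0, 0, 0, 0, 23.2, -14.6, 0, 0, 0, 0, 26.5, -15.7, 0, 0, 0, 0, 29.8, -16.6, 0, 0, 0, 0, 33.2, -17.3, 0, 0, 0, 0]'

```text
time: 27.1
tool_pos: [0.4653, -0.1266, 0.2208]
tcp_rot: [0.001, 0.758, 0.652, -0.001]
contact_force: [-0.3, -1.5, 5.5]
opening: 0.0234
grip_force: 18.0
```

```bash
python3 cr.py 63.3 1.1 62.5 6.8 12
```

```text
t 27.1 phi 6.1 F on tool radial 0.4 tang -1.5 z -5.5 open 0.023447219603787168
[3.6, -0.6, 0, 0, 0, 0, 7.3, -0.9, 0, 0, 0, 0, 11, -1.1, 0, 0, 0, 0, 14.7, -1, 0, 0, 0, 0, 18.4, -0.7, 0, 0, 0, 0, 22, -0.2, 0, 0, 0, 0, 25.6, 0.5, 0, 0, 0, 0, 29.2, 1.4, 0, 0, 0, 0, 32.7, 2.6, 0, 0, 0, 0, 36.2, 3.9, 0, 0, 0, 0, 39.5, 5.4, 0, 0, 0, 0, 42.8, 7.2, 0, 0, 0, 0]
```

>>> servo_tool --motion '[3.6, -0.6, 0, 0, 0, 0, 7.3, -0.9, 0, 0, 0, 0, 11, -1.1, 0, 0, 0, 0, 14.7, -1, 0, 0, 0, 0, 18.4, -0.7, 0, 0, 0, 0, 22, -0.2, 0, 0, 0, 0, 25.6, 0.5, 0, 0, 0, 0, 29.2, 1.4, 0, 0, 0, 0, 32.7, 2.6, 0, 0, 0, 0, 36.2, 3.9, 0, 0, 0, 0, 39.5, 5.4, 0, 0, 0, 0, 42.8, 7.2, 0, 0, 0, 0]'

```text
time: 28.6
tool_pos: [0.4783, -0.0854, 0.2208]
tcp_rot: [0.0, 0.758, 0.652, -0.001]
contact_force: [-0.9, -0.9, 7.1]
opening: 0.0237
grip_force: 18.0
```

```bash
python3 cr.py 63.3 1.1 62.5 7.5 12
```

```text
t 28.6 phi 6.8 F on tool radial 0.2 tang -1.3 z -7.1 open 0.02374784774457024
[3.2, 1.9, 0, 0, 0, 0, 6.2, 4, 0, 0, 0, 0, 9.1, 6.3, 0, 0, 0, 0, 11.9, 8.7, 0, 0, 0, 0, 14.5, 11.3, 0, 0, 0, 0, 17, 14, 0, 0, 0, 0, 19.3, 16.9, 0, 0, 0, 0, 21.4, 19.9, 0, 0, 0, 0, 23.4, 23.1, 0, 0, 0, 0, 25.1, 26.3, 0, 0, 0, 0, 26.7, 29.6, 0, 0, 0, 0, 28.1, 33.1, 0, 0, 0, 0]
```

>>> servo_tool --motion '[3.2, 1.9, 0, 0, 0, 0, 6.2, 4, 0, 0, 0, 0, 9.1, 6.3, 0, 0, 0, 0, 11.9, 8.7, 0, 0, 0, 0, 14.5, 11.3, 0, 0, 0, 0, 17, 14, 0, 0, 0, 0, 19.3, 16.9, 0, 0, 0, 0, 21.4, 19.9, 0, 0, 0, 0, 23.4, 23.1, 0, 0, 0, 0, 25.1, 26.3, 0, 0, 0, 0, 26.7, 29.6, 0, 0, 0, 0, 28.1, 33.1, 0, 0, 0, 0]'

```text
time: 30.1
tool_pos: [0.5141, -0.0623, 0.2207]
tcp_rot: [-0.001, 0.758, 0.652, -0.002]
contact_force: [-5.1, -0.7, 9.5]
opening: 0.0235
grip_force: 18.0
```

```bash
python3 cr.py 63.3 1.1 62.5 8.2 12
```

```text
t 30.1 phi 7.5 F on tool radial 0.3 tang -5.2 z -9.5 open 0.02350253182218314
[1.2, 3.5, 0, 0, 0, 0, 2.1, 7.1, 0, 0, 0, 0, 2.9, 10.7, 0, 0, 0, 0, 3.5, 14.3, 0, 0, 0, 0, 3.8, 18, 0, 0, 0, 0, 3.9, 21.7, 0, 0, 0, 0, 3.8, 25.4, 0, 0, 0, 0, 3.5, 29, 0, 0, 0, 0, 3, 32.7, 0, 0, 0, 0, 2.2, 36.3, 0, 0, 0, 0, 1.3, 39.9, 0, 0, 0, 0, 0.1, 43.4, 0, 0, 0, 0]
```

>>> servo_tool --motion '[1.2, 3.5, 0, 0, 0, 0, 2.1, 7.1, 0, 0, 0, 0, 2.9, 10.7, 0, 0, 0, 0, 3.5, 14.3, 0, 0, 0, 0, 3.8, 18, 0, 0, 0, 0, 3.9, 21.7, 0, 0, 0, 0, 3.8, 25.4, 0, 0, 0, 0, 3.5, 29, 0, 0, 0, 0, 3, 32.7, 0, 0, 0, 0, 2.2, 36.3, 0, 0, 0, 0, 1.3, 39.9, 0, 0, 0, 0, 0.1, 43.4, 0, 0, 0, 0]'

```text
time: 31.6
tool_pos: [0.5559, -0.0669, 0.2207]
tcp_rot: [-0.004, 0.759, 0.652, -0.002]
contact_force: [-5.0, 4.7, 11.2]
opening: 0.0235
grip_force: 18.0
```

```bash
python3 cr.py 63.3 1.1 62.5 8.9 12
```

```text
t 31.6 phi 8.2 F on tool radial 1.7 tang -6.7 z -11.2 open 0.023525043446391832
[-1.3, 3.4, 0, 0, 0, 0, -2.9, 6.8, 0, 0, 0, 0, -4.6, 10, 0, 0, 0, 0, -6.6, 13.2, 0, 0, 0, 0, -8.7, 16.2, 0, 0, 0, 0, -10.9, 19.1, 0, 0, 0, 0, -13.4, 21.9, 0, 0, 0, 0, -16, 24.5, 0, 0, 0, 0, -18.7, 26.9, 0, 0, 0, 0, -21.6, 29.2, 0, 0, 0, 0, -24.6, 31.3, 0, 0, 0, 0, -27.8, 33.3, 0, 0, 0, 0]
```

>>> servo_tool --motion '[-1.3, 3.4, 0, 0, 0, 0, -2.9, 6.8, 0, 0, 0, 0, -4.6, 10, 0, 0, 0, 0, -6.6, 13.2, 0, 0, 0, 0, -8.7, 16.2, 0, 0, 0, 0, -10.9, 19.1, 0, 0, 0, 0, -13.4, 21.9, 0, 0, 0, 0, -16, 24.5, 0, 0, 0, 0, -18.7, 26.9, 0, 0, 0, 0, -21.6, 29.2, 0, 0, 0, 0, -24.6, 31.3, 0, 0, 0, 0, -27.8, 33.3, 0, 0, 0, 0]'

```text
time: 33.1
tool_pos: [0.5865, -0.0984, 0.2208]
tcp_rot: [-0.003, 0.759, 0.651, 0.001]
contact_force: [-1.3, 6.1, 7.3]
opening: 0.0234
grip_force: 18.0
```

```bash
python3 cr.py 63.3 1.1 62.5 9.6 12
```

```text
t 33.1 phi 8.9 F on tool radial 1.1 tang -6.2 z -7.3 open 0.023377654206352492
[-3.2, 1.8, 0, 0, 0, 0, -6.6, 3.3, 0, 0, 0, 0, -10, 4.7, 0, 0, 0, 0, -13.5, 5.8, 0, 0, 0, 0, -17.1, 6.8, 0, 0, 0, 0, -20.7, 7.5, 0, 0, 0, 0, -24.4, 8.1, 0, 0, 0, 0, -28, 8.4, 0, 0, 0, 0, -31.7, 8.5, 0, 0, 0, 0, -35.4, 8.4, 0, 0, 0, 0, -39.1, 8.1, 0, 0, 0, 0, -42.7, 7.5, 0, 0, 0, 0]
```

>>> servo_tool --motion '[-3.2, 1.8, 0, 0, 0, 0, -6.6, 3.3, 0, 0, 0, 0, -10, 4.7, 0, 0, 0, 0, -13.5, 5.8, 0, 0, 0, 0, -17.1, 6.8, 0, 0, 0, 0, -20.7, 7.5, 0, 0, 0, 0, -24.4, 8.1, 0, 0, 0, 0, -28, 8.4, 0, 0, 0, 0, -31.7, 8.5, 0, 0, 0, 0, -35.4, 8.4, 0, 0, 0, 0, -39.1, 8.1, 0, 0, 0, 0, -42.7, 7.5, 0, 0, 0, 0]'

```text
time: 34.6
tool_pos: [0.5886, -0.1446, 0.2208]
tcp_rot: [0.0, 0.759, 0.652, 0.0]
contact_force: [1.1, -0.9, 4.2]
opening: 0.0234
grip_force: 18.0
```

```bash
python3 cr.py 63.3 1.1 62.5 10.2 11
```

```text
t 34.6 phi 9.6 F on tool radial 1.3 tang 0.5 z -4.2 open 0.023427653513629087
[-3.4, -0.7, 0, 0, 0, 0, -6.7, -1.6, 0, 0, 0, 0, -10, -2.6, 0, 0, 0, 0, -13.2, -3.9, 0, 0, 0, 0, -16.4, -5.3, 0, 0, 0, 0, -19.5, -6.8, 0, 0, 0, 0, -22.5, -8.6, 0, 0, 0, 0, -25.3, -10.5, 0, 0, 0, 0, -28.1, -12.5, 0, 0, 0, 0, -30.8, -14.7, 0, 0, 0, 0, -33.3, -17.1, 0, 0, 0, 0]
```

>>> servo_tool --motion '[-3.4, -0.7, 0, 0, 0, 0, -6.7, -1.6, 0, 0, 0, 0, -10, -2.6, 0, 0, 0, 0, -13.2, -3.9, 0, 0, 0, 0, -16.4, -5.3, 0, 0, 0, 0, -19.5, -6.8, 0, 0, 0, 0, -22.5, -8.6, 0, 0, 0, 0, -25.3, -10.5, 0, 0, 0, 0, -28.1, -12.5, 0, 0, 0, 0, -30.8, -14.7, 0, 0, 0, 0, -33.3, -17.1, 0, 0, 0, 0]'

```text
time: 35.98
tool_pos: [0.5651, -0.1759, 0.2208]
tcp_rot: [-0.0, 0.758, 0.652, -0.002]
contact_force: [-4.2, -3.6, 7.4]
opening: 0.0238
grip_force: 18.0
```

```bash
python3 cr.py 63.3 1.1 62.5 10.8 11
```

```text
t 35.975 phi 10.2 F on tool radial 0.4 tang 5.6 z -7.3 open 0.023764318890251306
[-2.4, -2.5, 0, 0, 0, 0, -4.7, -5.1, 0, 0, 0, 0, -6.8, -7.8, 0, 0, 0, 0, -8.7, -10.7, 0, 0, 0, 0, -10.5, -13.6, 0, 0, 0, 0, -12.2, -16.6, 0, 0, 0, 0, -13.7, -19.8, 0, 0, 0, 0, -15, -23, 0, 0, 0, 0, -16.1, -26.2, 0, 0, 0, 0, -17, -29.5, 0, 0, 0, 0, -17.8, -32.9, 0, 0, 0, 0]
```

>>> servo_tool --motion '[-2.4, -2.5, 0, 0, 0, 0, -4.7, -5.1, 0, 0, 0, 0, -6.8, -7.8, 0, 0, 0, 0, -8.7, -10.7, 0, 0, 0, 0, -10.5, -13.6, 0, 0, 0, 0, -12.2, -16.6, 0, 0, 0, 0, -13.7, -19.8, 0, 0, 0, 0, -15, -23, 0, 0, 0, 0, -16.1, -26.2, 0, 0, 0, 0, -17, -29.5, 0, 0, 0, 0, -17.8, -32.9, 0, 0, 0, 0]'

```text
time: 37.35
tool_pos: [0.5296, -0.1875, 0.2207]
tcp_rot: [-0.001, 0.758, 0.652, -0.002]
contact_force: [-3.4, -0.4, 7.4]
opening: 0.0233
grip_force: 18.0
```

```bash
python3 cr.py 63.3 1.1 62.5 11.5 12
```

```text
t 37.35 phi 10.8 F on tool radial 0.3 tang 3.4 z -7.4 open 0.023286434365769694
[-0.6, -3.6, 0, 0, 0, 0, -1, -7.3, 0, 0, 0, 0, -1.2, -11, 0, 0, 0, 0, -1.2, -14.7, 0, 0, 0, 0, -0.9, -18.4, 0, 0, 0, 0, -0.5, -22, 0, 0, 0, 0, 0.2, -25.7, 0, 0, 0, 0, 1.1, -29.3, 0, 0, 0, 0, 2.2, -32.8, 0, 0, 0, 0, 3.5, -36.2, 0, 0, 0, 0, 5, -39.6, 0, 0, 0, 0, 6.7, -42.9, 0, 0, 0, 0]
```

>>> servo_tool --motion '[-0.6, -3.6, 0, 0, 0, 0, -1, -7.3, 0, 0, 0, 0, -1.2, -11, 0, 0, 0, 0, -1.2, -14.7, 0, 0, 0, 0, -0.9, -18.4, 0, 0, 0, 0, -0.5, -22, 0, 0, 0, 0, 0.2, -25.7, 0, 0, 0, 0, 1.1, -29.3, 0, 0, 0, 0, 2.2, -32.8, 0, 0, 0, 0, 3.5, -36.2, 0, 0, 0, 0, 5, -39.6, 0, 0, 0, 0, 6.7, -42.9, 0, 0, 0, 0]'

```text
time: 38.85
tool_pos: [0.4896, -0.1741, 0.2208]
tcp_rot: [-0.0, 0.759, 0.652, -0.0]
contact_force: [-0.4, 0.4, 6.4]
opening: 0.0232
grip_force: 18.0
```

```bash
python3 cr.py 63.3 1.1 62.5 12.1 11
```

```text
t 38.85 phi 11.5 F on tool radial -0.1 tang 0.6 z -6.4 open 0.02316200809679235
[1.7, -3, 0, 0, 0, 0, 3.7, -5.9, 0, 0, 0, 0, 5.7, -8.6, 0, 0, 0, 0, 7.9, -11.3, 0, 0, 0, 0, 10.3, -13.8, 0, 0, 0, 0, 12.8, -16.2, 0, 0, 0, 0, 15.4, -18.4, 0, 0, 0, 0, 18.1, -20.5, 0, 0, 0, 0, 21, -22.5, 0, 0, 0, 0, 23.9, -24.3, 0, 0, 0, 0, 26.9, -25.9, 0, 0, 0, 0]
```

>>> servo_tool --motion '[1.7, -3, 0, 0, 0, 0, 3.7, -5.9, 0, 0, 0, 0, 5.7, -8.6, 0, 0, 0, 0, 7.9, -11.3, 0, 0, 0, 0, 10.3, -13.8, 0, 0, 0, 0, 12.8, -16.2, 0, 0, 0, 0, 15.4, -18.4, 0, 0, 0, 0, 18.1, -20.5, 0, 0, 0, 0, 21, -22.5, 0, 0, 0, 0, 23.9, -24.3, 0, 0, 0, 0, 26.9, -25.9, 0, 0, 0, 0]'

```text
time: 40.22
tool_pos: [0.4685, -0.1442, 0.2208]
tcp_rot: [0.001, 0.759, 0.652, -0.0]
contact_force: [0.0, -1.4, 5.8]
opening: 0.0239
grip_force: 18.0
```

```bash
python3 cr.py 63.3 1.1 62.5 12.58 9
```

```text
t 40.225 phi 12.1 F on tool radial 0.4 tang -1.3 z -5.8 open 0.023896076676273248
[3.1, -1.4, 0, 0, 0, 0, 6.2, -2.7, 0, 0, 0, 0, 9.4, -3.8, 0, 0, 0, 0, 12.6, -4.8, 0, 0, 0, 0, 15.9, -5.5, 0, 0, 0, 0, 19.3, -6.1, 0, 0, 0, 0, 22.6, -6.5, 0, 0, 0, 0, 26, -6.7, 0, 0, 0, 0, 29.4, -6.8, 0, 0, 0, 0]
```

>>> servo_tool --motion '[3.1, -1.4, 0, 0, 0, 0, 6.2, -2.7, 0, 0, 0, 0, 9.4, -3.8, 0, 0, 0, 0, 12.6, -4.8, 0, 0, 0, 0, 15.9, -5.5, 0, 0, 0, 0, 19.3, -6.1, 0, 0, 0, 0, 22.6, -6.5, 0, 0, 0, 0, 26, -6.7, 0, 0, 0, 0, 29.4, -6.8, 0, 0, 0, 0, 29.4, -6.8, 0, 0, 0, 0, 29.4, -6.8, 0, 0, 0, 0, 29.4, -6.8, 0, 0, 0, 0]'

```text
time: 41.72
tool_pos: [0.466, -0.1139, 0.2208]
tcp_rot: [0.0, 0.759, 0.652, -0.0]
contact_force: [0.5, -0.1, 5.3]
opening: 0.0235
grip_force: 18.0
```

>>> servo_tool --motion '[0, 0, 0, 0, 0, 0, 0, 0, 0, 0, 0, 0, 0, 0, 0, 0, 0, 0, 0, 0, 0, 0, 0, 0, 0, 0, -10, 0, 0, 0, 0, 0, -30, 0, 0, 0, 0, 0, -60, 0, 0, 0, 0, 0, -80, 0, 0, 0, 0, 0, -80, 0, 0, 0, 0, 0, -80, 0, 0, 0]' --jaw 50

```text
time: 42.98
tool_pos: [0.4658, -0.1136, 0.3002]
tcp_rot: [-0.0, 0.759, 0.652, -0.0]
contact_force: [0.3, 0.1, 0.4]
opening: 0.0501
grip_force: 0.0
```

```bash
python3 - <<'E'
from look import *
print('pin');sel(.4667,-.1157,.03,.166,.175)
print('cap');sel(.555,.047,.03,.15,.17)
print('rim');sel(.555,.047,.03,.08,.09)
save('g.png',p)
E
```

```text
42.975 [ 0.4658 -0.1136  0.3002] [-0.002  0.011  0.014  0.002 -0.     0.002]
pin
110 mean [ 0.4667 -0.1135  0.1676] mid [ 0.4665 -0.1135  0.1674] circ [ 0.4663 -0.1142] 0.0048
cap
43 mean [0.5528 0.0356 0.1523] mid [0.5528 0.0363 0.1525] circ [0.5528 0.0367] 0.0066
rim
610 mean [0.5472 0.0382 0.0848] mid [0.5542 0.0442 0.085 ] circ [0.5543 0.0468] 0.0234
```

View pics/g.png

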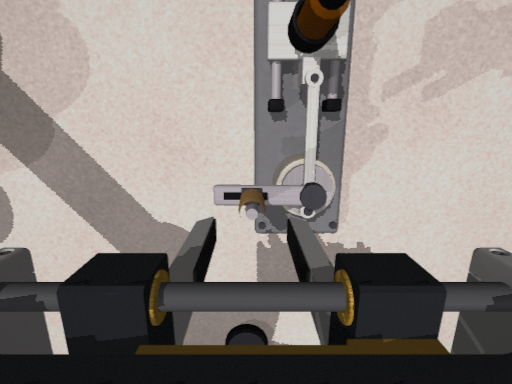

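The bottle at (318,20) is upright in the cup, the crank arm is back home with the knob at (251,205), and the gripper is clear of everything.

```bash
python3 -c "
from workcell import robot
print(robot.hand_in())"
```

```text
the job is handed in; nothing more can be done
None
```

The smallest bottle stands in the shaker's cup, the crank was turned two full turns clockwise and is back home with the knob released, and the job was handed in at about 43 s; the result of the judging was not reported to me.

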